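# Ready the fly-tying vise for lacquering

## Robot

A 6-joint arm with a two-finger parallel gripper is mounted at the origin on the work surface. World frame = base frame: x ahead of the robot, y to its left, z up, the work surface at z = 0. Lengths are in m, angles in rad, forces in N, time in s.
With the tool pointing down it reaches from about 0.2 to 0.875 m from the base axis. Payload 3.4 kg.
Tool frame: the origin (TCP) lies at the very end of the fingers, on their centre line; the grasp point (between the pads) lies 19 mm behind it; z points along the fingers, y is the line along which they close (so a half turn about z gives the same grasp; the last joint's range is limited). The gripper opens to 94 mm and grips with 3 to 60 N. Pads are 16 mm wide; open, the fingers measure 119 mm over their backs; the gripper's body (75 mm by 177 mm) begins 78 mm behind the grasp point.
Start: joints at [-1.372, 0.276, 1.505, -0, 1.361, -0.121], TCP at [0.181, -0.546, 0.205] pointing down, gripper open.
Joint ranges: [-2.89, 2.89], [-0.75, 2.08], [0.22, 2.7], [-1.18, 4.32], [0.11, 2.71], [-2.7, 2.7]. Speed limits (rad/s): [2.57, 2.57, 3.14, 3.14, 3.14, 3.14].

## Interface

Orientations are given as a unit quaternion [w, x, y, z].
In Python, from workcell import r, imaging, close_job gives the robot as it stands.
- The arm moves only by the tool apply_moves, never from a script. Its argument "deltas" is a list of rows, each a list of 5 numbers: the opening, from -1 (shut) to 1 (fully open), then the shift along the tool's x, y, z scaled (see below), then the turn about the tool's z scaled (see below). In form: [[fingers, x, y, z, twist], ...]. A call has 1 to 12 rows; each row shifts and turns the commanded pose from where the row before left it, along the tool's axes as they then stand; what a row does not reach is not made up. The controller multiplies each number of a shift by 3 cm and each number of a turn by 0.15 rad. A row lasts 1/10 s, in which the tool goes at most 50 mm and 8.59 degrees, less where a joint would pass 70% of its speed; a pose out of reach is approached as far as the arm can. A call with a number of a shift or a turn outside -1 to 1 is refused whole. A call with a gripper value outside its range is refused whole. The fingers move at their own pace and stop on an object; "grip_force" is the grip in N (left out, the last holds). Time passes only in rows, so rows that do not move let the fingers close. It gives the time, the measured TCP pose, the force, the opening and the grip force at its end, in the units of the state.
- r.read_state(): the state, without advancing time (a new reading comes with each control period).
- imaging.get_image(name): name is "scene" or "top"; returns a dict with "color" (384x512x3 uint8, red, green, blue), "depth" (384x512 float32, m along the optical axis (not along the pixel's ray), 0 where there is no reading), "mtx" (3x3 intrinsics, pixels), "D" ([k1, k2, p1, p2, k3] as OpenCV has them; the pictures are not rectified), "R" (3x3) and "t" (3): a world point X has camera coordinates R X + t. Camera axes: x right, y down, z forward; pixel columns grow to the right and rows downward; lengths in m; the calibration is good to about 2 mm. A picture is of the moment at which its call begins.
- close_job(): hands the job in; it is judged then, once.
The state is a dict: "clock": time; "qpos": joint angles; "qd": joint speeds; "tau": joint torques, N m; "tool_pos": TCP position; "orientation": TCP orientation; "wrist_force": force on the tool from outside, world axes, zero at the start; "wrist_torque": the same for the moment, N m; "width": finger opening in m; "finger_force": force on a finger pad.
Only numpy, scipy, OpenCV 4.12 (cv2) and the standard library are available. Lean on these libraries where they do the work, as an engineer would, in place of code of your own. Each camera call takes 0.05 s, during which the arm holds its last target. There are 200 camera calls.

## Task

Get the vise ready for lacquering: take the tall lacquer bottle out of the black catch tray, keep it upright and press it down on the mixer's sprung pad until the pad bottoms, holding it there for about a second, then stand it on the mat exactly midway between the two tall jar stacks and let go. Slide the empty catch tray along the table, without lifting it, until it lies centred right under the tip of the vise's jaws and square to the vise's base. Leave the jar stacks and everything else where they are.

Things in the scene. Friction and masses are not known exactly. Their poses are not given: they have to be found in the camera images.
- vise: Fixed tying vise: grey base plate 150 (x) x 110 (y) x 14 mm high, steel stem 12 mm thick at y = -30 mm standing to 184 mm, and an arm 16 mm thick (brass joint 26 mm) at about 178 mm height that runs from the stem to -y and ends in the jaws at y = -170 mm. A crank hangs at y = +38 mm. Origin: centre of the base plate's underside; x, y along the plate's sides.
- jaws (a point): Tip of the vise's jaws: 170 mm from the vise's origin along its -y, 158 mm above the table; nothing of the vise is under it, the base plate's edge is 115 mm away. Axes as the vise's.
- tray: Black open catch tray, loose, 120 (x) x 160 (y) x 32 mm high, walls and floor 5 mm, 0.25 kg. Origin: centre of its underside. Its 160 mm sides must end parallel to the vise's y axis (either way round).
- bottle: Amber lacquer bottle with black cap, loose, starts upright in the tray: body 46 mm diameter up to 74 mm, shoulder to 84 mm, cap 34 mm diameter from 84 to 110 mm (its top), about 0.14 kg. Origin: centre of its underside.
- mixer: Fixed touch mixer: grey block 110 (x) x 85 (y) x 45 mm high with the round sprung pad in the middle of its top. Origin: centre of its underside.
- pad_top (a point): Centre of the top face of the mixer's sprung pad (flat, 60 mm diameter); it sinks with the pad.
- pad (a joint): Travel of the mixer's pad in m: 0 up, 0.008 fully down (about 10 N).
- mat: Fixed dark rubber mat, 250 x 250 x 3 mm, on which three jar stacks stand on the corners of an equilateral triangle of 170 mm sides centred on the mat. Origin: centre of its underside.
- stack_a: One of the two tall jar stacks (three clear jars with white lids), loose: 60 mm diameter, 78 mm high, on the mat. Origin: centre of its underside.
- stack_b: The other tall jar stack, the same as stack_a.
- stack_low: Bystander: a single jar, 60 mm diameter, 26 mm high, on the mat's third place. Origin: centre of its underside.
- spool_near: Bystander: upright thread spool, 42 mm diameter, 60 mm high, beside the place for the tray. Origin: underside.
- spool_far: Bystander: upright thread spool, 42 mm diameter, 60 mm high, behind the place for the tray. Origin: underside.
- mug: Bystander: white mug, 80 mm diameter, 90 mm high, handle at its +y. Origin: underside.
- hook_box: Bystander: grey box 80 x 120 x 25 mm high. Origin: underside.
- tin: Bystander: round aluminium tin, 60 mm diameter, 28 mm high. Origin: underside.
- scissors: Bystander: scissors lying flat, 135 mm long. Origin: their pivot, on the table.
Mind the look-alikes: they are no part of the job. Of the things like the tray, leave any that is purple; of the rest the larger one is meant.

How it is judged:
By the outcome, as a careful person would: the job done as asked, in the order asked, and still so for the second after the job is handed in, with the robot touching nothing.
It also fails if it takes over 72 s, if anything falls off the work surface, if the arm or the gripper's body presses on something with over 40 N, if the wrist force passes 120 N, or if a joint passes its speed limit or range.

## Working session

There is one attempt and no reset: what is moved stays moved. The work goes in short steps, Python scripts to look and compute and a tool call to move; the robot and the scene stay as the last step left them, time stands still between calls to the robot, and variables do not carry over. Pictures are saved under pics/ and viewed, at most 10 in all, crops included, and the job is handed in when it is done.

Besides the shell and the picture viewer there is one more tool, called as name([rows], argument=value, ...), one row to a line, values as JSON. apply_moves: Moves the arm, as the interface text tells. Its arguments: {"type":"object","properties":{"deltas":{"type":"array"},"grip_force":{"type":"number"}},"required":["deltas"]}

```bash
ls; mkdir -p pics; cat > h.py <<'E'
import numpy as np, cv2
from workcell import r, imaging, close_job
def shot(n):
    return imaging.get_image(n)
def save(im,f,crop=None,s=1):
    c=im["color"][:,:,::-1]
    if crop: c=c[crop[1]:crop[3],crop[0]:crop[2]]
    cv2.imwrite("pics/"+f,cv2.resize(c,None,fx=s,fy=s,interpolation=cv2.INTER_CUBIC))
def ray(im,uv,z):
    "pixels -> world points on plane z"
    p=cv2.undistortPoints(np.float64(uv).reshape(-1,1,2),im["mtx"],np.array(im["D"])).reshape(-1,2)
    d=np.c_[p,np.ones(len(p))]@im["R"]
    c=-np.array(im["R"]).T@im["t"]
    return c+d*((z-c[2])/d[:,2])[:,None]
def cloud(im):
    "world point per pixel from depth"
    h,w=im["depth"].shape
    uv=np.stack(np.meshgrid(np.arange(w),np.arange(h)),-1).reshape(-1,1,2).astype(float)
    p=cv2.undistortPoints(uv,im["mtx"],np.array(im["D"])).reshape(-1,2)
    d=np.c_[p,np.ones(len(p))]*im["depth"].reshape(-1,1)
    return ((d-im["t"])@im["R"]).reshape(h,w,3)
E
python3 - <<'E'
from h import *
for n in("scene","top"):
    im=shot(n); save(im,n+"0.png",s=1.5); print(n,-im["R"].T@im["t"],im["R"][2],im["mtx"][0,0],im["D"])
    np.savez("pics/"+n+"0.npz",**im)
print(r.read_state())
E
```

```text
pics
scene [1.13032446 0.13391003 1.09114828] [-0.5378967  -0.10809128 -0.83605228] 349.35263543171334 [-0.04874521  0.          0.          0.          0.        ]
top [ 0.45748411 -0.00363225  1.04723142] [ 0.03555818 -0.00970693 -0.99932046] 356.65118212876166 [-0.00867591  0.          0.          0.          0.        ]
{'clock': 0.1, 'qpos': array([-1.37200118e+00,  2.76483928e-01,  1.50599654e+00,  2.40685431e-05,
        1.36073660e+00, -1.20961847e-01]), 'qd': array([ 0.00085517, -0.00084584, -0.00224283, -0.00010549, -0.00043949,
        0.00043847]), 'tau': array([ 9.86031919e-04, -4.05456340e+01, -2.37780529e+01,  7.02957669e-02,
        2.99187773e-02, -4.19762171e-05]), 'tool_pos': array([ 0.1806635 , -0.54532932,  0.20472253]), 'orientation': array([-8.12048603e-04,  9.87246709e-01,  1.59195717e-01, -1.98415619e-05]), 'wrist_force': array([ 1.37110176, -0.15423488, -0.16126297]), 'wrist_torque': array([-0.01010397,  0.04522686, -0.07802587]), 'finger_force': 0.0, 'width': 0.09403271957813328}
```

View pics/scene0.png

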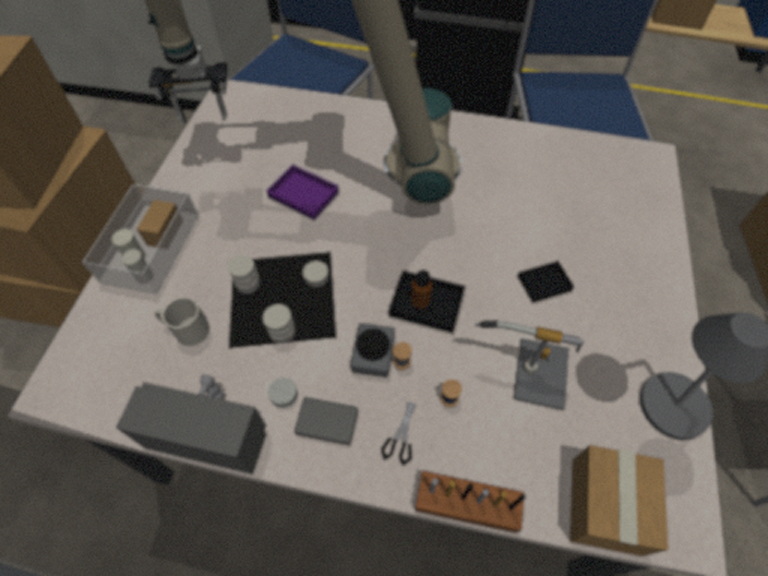

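View pics/top0.png

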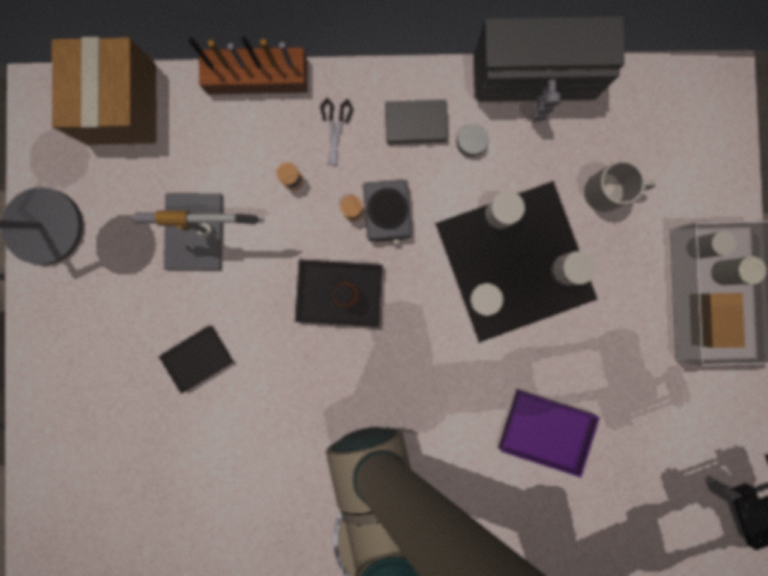

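The pictures show these items (pixels in the 1.5x images):
- **Tray candidates in top0:** the black tray with the bottle at (340,293), a smaller black tray at (196,358), and a purple one at (549,432). I choose (340,293), since it is the larger non-purple one.
- **Bottle:** its cap is at (345,293).
- **Vise:** the base is at (195,232), with the jaws pointing right to (262,218).
- **Mixer:** the pad is at (388,208).
- **Jars:** at (508,208), (576,268) and (487,300). The scene view suggests the last of these is the low one.

Next I measure.

```bash
python3 - <<'E'
from h import *
im=dict(np.load("pics/top0.npz")); save(im,"crop1.png",(90,110,410,235),2.5)
X=cloud(im); Z=X[:,:,2]
for n,u,v in [("cap",345,293),("trayfloor",315,300),("small",196,358),("base",180,255),("pad",388,208),("block",370,235),("jA",508,208),("jB",576,268),("jC",487,300),("spN",289,173),("spF",350,206),("jaw",255,218),("table",250,450)]:
    u=int(u/1.5);v=int(v/1.5); print(n,X[v-1:v+2,u-1:u+2].reshape(-1,3).mean(0).round(3))
# blobs by height
def blobs(lo,hi,box,amin=30):
    m=((Z>lo)&(Z<hi)).astype(np.uint8); k=np.zeros_like(m); k[box[1]:box[3],box[0]:box[2]]=1; m*=k
    n,l,st,c=cv2.connectedComponentsWithStats(m)
    for i in range(1,n):
        if st[i,4]>amin: print(lo,hi,st[i],c[i].round(1),X[l==i].mean(0).round(4))
blobs(.065,.09,(280,110,410,220)); blobs(.018,.04,(280,110,410,220)); blobs(.095,.125,(190,160,270,230))
blobs(.035,.075,(180,100,280,165)); blobs(.14,.2,(80,130,180,160))
print(np.unique((Z[205:216,196:258]*1000).round()))
E
```

```text
cap [0.473 0.074 0.114]
trayfloor [0.462 0.142 0.005]
small [0.356 0.377 0.002]
base [0.555 0.4   0.014]
pad [ 0.63  -0.002  0.069]
block [0.584 0.033 0.044]
jA [ 0.623 -0.221  0.08 ]
jB [ 0.511 -0.344  0.08 ]
jC [ 0.455 -0.187  0.028]
spN [0.7  0.18 0.06]
spF [0.636 0.067 0.06 ]
jaw [0.599 0.214 0.172]
table [ 0.175  0.275 -0.   ]
0.065 0.09 [397 110  13  27 124] [401.8 124.8] [ 0.6565 -0.3984  0.0787]
0.065 0.09 [326 127  23  22 392] [337.4 137.8] [ 0.6238 -0.2193  0.0803]
0.065 0.09 [373 167  24  22 409] [384.9 177.7] [ 0.5118 -0.346   0.0802]
0.018 0.04 [391 116  18  24  83] [395.4 130.4] [ 0.6507 -0.3996  0.0287]
0.018 0.04 [324 136  13  16  35] [327.7 146.4] [ 0.6082 -0.2018  0.0301]
0.018 0.04 [368 169  14  21  51] [372.1 181. ] [ 0.5061 -0.3267  0.0298]
0.018 0.04 [314 189  21  21 348] [323.7 199. ] [ 0.4575 -0.1863  0.0288]
0.095 0.125 [222 190  14  13 134] [228.3 195.7] [0.4717 0.0784 0.1142]
0.035 0.075 [185 108  15  15 184] [191.8 114.9] [0.7    0.1808 0.059 ]
0.035 0.075 [ 242  119   32   41 1146] [257.4 139.3] [ 6.288e-01 -6.000e-04  5.380e-02]
0.035 0.075 [226 130  15  15 179] [233.2 136.8] [0.6363 0.0664 0.0593]
0.14 0.2 [ 87 140  90  11 648] [126.9 144.8] [0.5995 0.3158 0.1838]
[-4.000e+00 -3.000e+00 -2.000e+00 -1.000e+00  0.000e+00  1.000e+00
  2.000e+00  3.000e+00  4.000e+00  5.000e+00  6.000e+00  7.000e+00
  8.000e+00  9.000e+00  1.000e+01  1.200e+01  1.400e+01  1.500e+01
  1.600e+01  1.900e+01  2.000e+01  2.200e+01  2.300e+01  2.400e+01
  2.500e+01  2.600e+01  2.700e+01  2.800e+01  2.900e+01  3.000e+01
  3.100e+01  3.200e+01  3.300e+01  3.400e+01  3.500e+01  1.047e+03]
```

View pics/crop1.png

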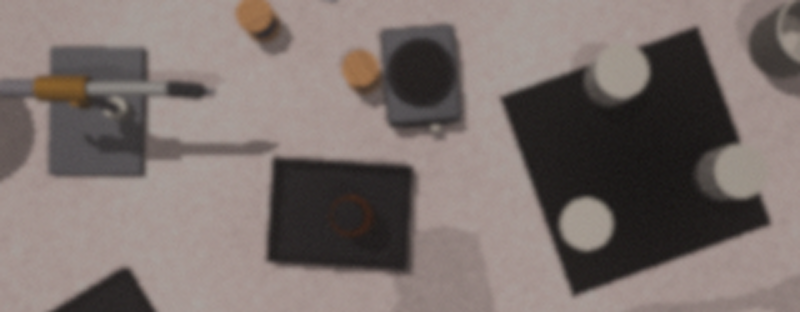

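The crop confirms the choice: the bottle stands in the larger black tray, and the small tray is partly visible at the lower left. The low jar is the one at crop (587,223). The depth heights match the given sizes.

```bash
cat >> h.py <<'E'
def rect(X,m):
    P=X[m][:,:2].astype(np.float32); return cv2.minAreaRect(P*1000)
def comp(m,seed):
    n,l=cv2.connectedComponents(m.astype(np.uint8)); return l==l[seed[1],seed[0]]
def boxmask(X,x0,x1,y0,y1,z0,z1):
    return (X[...,0]>x0)&(X[...,0]<x1)&(X[...,1]>y0)&(X[...,1]<y1)&(X[...,2]>z0)&(X[...,2]<z1)
E
python3 - <<'E'
from h import *
im=dict(np.load("pics/top0.npz")); X=cloud(im); Z=X[...,2]
V=im["color"].max(2)
def black(x0,x1,y0,y1,z,th=70):
    h,w=V.shape; uv=np.stack(np.meshgrid(np.arange(w),np.arange(h)),-1).reshape(-1,2)
    P=ray(im,uv,z).reshape(h,w,3); m=(P[...,0]>x0)&(P[...,0]<x1)&(P[...,1]>y0)&(P[...,1]<y1)
    return P,m
def show(n,P,m):
    m=cv2.morphologyEx(m.astype(np.uint8),cv2.MORPH_OPEN,np.ones((3,3)))>0
    print(n,m.sum(),rect(P,m), P[m].mean(0)[:2].round(4))
print(V[195,215],V[205,180],V[220,140],V[140,257],V[230,200])
P,m=black(.38,.56,-.03,.2,.03); show("tray colour rim",P,m&(V<75))
show("tray wall depth",X,boxmask(X,.38,.56,-.03,.2,.022,.04))
P,m=black(.5,.7,.3,.5,.014); show("base depth",X,boxmask(X,.48,.72,.28,.5,.009,.021))
show("mixer block depth",X,boxmask(X,.55,.72,-.08,.055,.035,.049))
show("pad",X,boxmask(X,.57,.69,-.06,.055,.058,.075))
for n,b in (("A",(.57,.67,-.27,-.17,.07,.09)),("B",(.46,.56,-.4,-.29,.07,.09)),("cap",(.43,.51,.03,.12,.1,.125)),("low",(.42,.5,-.24,-.14,.022,.04))):
    m=boxmask(X,*b); P,_=black(0,1,0,1,{"A":.081,"B":.081,"cap":.115,"low":.029}[n]); 
    print(n,m.sum(),np.array(cv2.minEnclosingCircle(np.float32(P[m][:,:2]))[0]).round(4),P[m].mean(0)[:2].round(4))
m=boxmask(X,.56,.64,.18,.5,.15,.2); Q=X[m]; a=np.polyfit(Q[:,1],Q[:,0],1); print("arm fit",a,Q[:,1].min(),np.polyval(a,Q[:,1].min()))
t=Q[Q[:,1]<Q[:,1].min()+.02]; print(t.mean(0))
s=boxmask(X,.56,.7,.3,.45,.03,.15); print("stem?",s.sum(),X[s].mean(0))
E
```

```text
41 164 41 37 165
tray colour rim 2310 ((474.0803527832031, 92.05399322509766), (159.9783935546875, 118.29562377929688), 85.39324188232422) [0.4738 0.0925]
tray wall depth 15 ((442.7047424316406, 172.96446228027344), (4.942819595336914, 11.492143630981445), 84.86615753173828) [0.4427 0.1728]
base depth 1446 ((600.9254150390625, 375.3794860839844), (108.99471282958984, 147.72239685058594), 89.64611053466797) [0.5947 0.3744]
mixer block depth 531 ((631.6358032226562, -0.4200439453125), (109.77511596679688, 84.6443862915039), 3.088625431060791) [6.266e-01 1.000e-04]
pad 371 ((631.6062622070312, -0.8766288757324219), (58.46820831298828, 59.679813385009766), 83.46138763427734) [ 0.6307 -0.0009]
A 385 [ 0.6234 -0.2194] [ 0.624  -0.2196]
B 395 [ 0.5114 -0.3465] [ 0.5119 -0.3467]
cap 133 [0.4711 0.0785] [0.4717 0.0785]
low 348 [ 0.4574 -0.1862] [ 0.4575 -0.1862]
arm fit [0.02095806 0.5928971 ] 0.20278845860230438 0.5971471572643811
[0.59733443 0.21425435 0.16974616]
stem? 109 [0.59851994 0.34447509 0.06442793]
```

apply_moves([
  [1,0,0,0,-0.88],
  [1,0,0,0,-0.88],
  [1,0,0,0,-0.88],
  [1,0,0,0,-0.89],
  [1,0.957,-0.282,0,0],
  [1,0.957,-0.282,0,0],
  [1,0.957,-0.282,0,0],
  [1,0.957,-0.282,0,0],
  [1,0.957,-0.282,0,0],
  [1,0.957,-0.282,0,0],
  [1,0.957,-0.282,0,0],
  [1,0.957,-0.282,0,0],
], grip_force=40)

```text
clock: 1.3
tool_pos: [0.2818, -0.3273, 0.2052]
orientation: [-0.0, 0.911, 0.412, 0.0]
wrist_force: [-0.3, -0.2, 0.8]
width: 0.0937
finger_force: 0.0
```

apply_moves([
  [1,0.957,-0.282,0,0],
  [1,0.957,-0.282,0,0],
  [1,0.957,-0.282,0,0],
  [1,0.957,-0.282,0,0],
  [1,0.957,-0.282,0,0],
  [1,0.957,-0.282,0,0],
  [1,0.957,-0.282,0,0],
  [1,0.957,-0.282,0,0],
  [1,0.957,-0.282,0,0],
  [1,0.957,-0.282,0,0],
  [1,0.957,-0.282,0,0],
])

```text
clock: 2.4
tool_pos: [0.4205, -0.0289, 0.2052]
orientation: [-0.0, 0.911, 0.412, -0.0]
wrist_force: [-0.0, 0.7, 0.0]
width: 0.094
finger_force: 0.0
```

```bash
cat >> h.py <<'E'
from scipy.spatial.transform import Rotation as Ro
def to(t,step=.03):
    s=r.read_state(); w,x,y,z=s["orientation"]; R=Ro.from_quat([x,y,z,w])
    d=R.inv().apply(np.array(t)-s["tool_pos"])/.03; M=R.as_matrix()
    n=int(np.ceil(np.linalg.norm(d)*.03/step))
    print("t",round(s["clock"],2),"pos",s["tool_pos"].round(4),"units",d.round(3),"n",n,"each",(d/max(n,1)).round(3),"xang deg",np.degrees(np.arctan2(M[1,0],M[0,0])).round(2),"F",s["wrist_force"].round(1),"w",round(s["width"],4))
E
python3 -c "
from h import *
to([.4712,.0785,.205])"
```

```text
t 2.4 pos [ 0.4205 -0.0289  0.2052] units [ 3.805 -1.094  0.006] n 4 each [ 0.951 -0.273  0.002] xang deg 48.67 F [-0.   0.7  0. ] w 0.094
```

apply_moves([
  [1,0.951,-0.273,0,0],
  [1,0.951,-0.273,0,0],
  [1,0.951,-0.273,0,0],
  [1,0.951,-0.273,0,0],
  [1,0,0,0.9,0],
  [1,0,0,0.9,0],
  [1,0,0,0.9,0],
  [1,0,0,0,0],
])

```text
clock: 3.2
tool_pos: [0.4677, 0.0772, 0.1211]
orientation: [-0.002, 0.911, 0.412, -0.004]
wrist_force: [-0.6, -0.8, 0.1]
width: 0.094
finger_force: 0.0
```

```bash
python3 -c "
from h import *
to([.4712,.0785,.041])
im=shot('scene'); save(im,'s1.png',(200,130,400,280),3)"
```

```text
t 3.2 pos [0.4677 0.0772 0.1211] units [0.124 0.075 2.67 ] n 3 each [0.041 0.025 0.89 ] xang deg 48.68 F [-0.6 -0.8  0.1] w 0.094
```

View pics/s1.png

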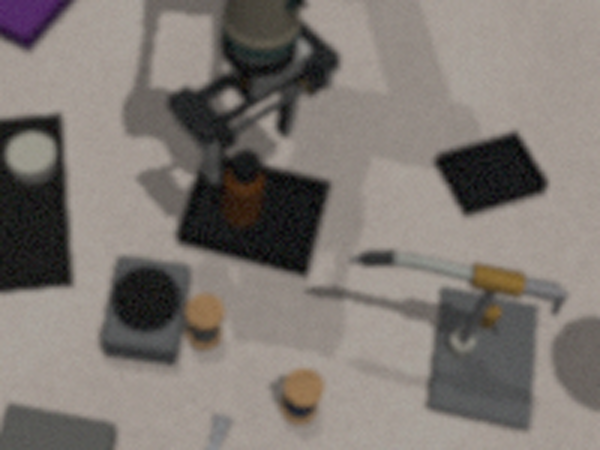

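The fingers straddle the cap at about (245,165), on either side of the bottle. I descend and grip.

apply_moves([
  [1,0,0,0.89,0],
  [1,0,0,0.89,0],
  [1,0,0,0.89,0],
  [1,0,0,0,0],
  [1,0,0,0,0],
])

```text
clock: 3.75
tool_pos: [0.4722, 0.0771, 0.0456]
orientation: [0.0, 0.911, 0.412, 0.001]
wrist_force: [0.5, -0.5, 0.0]
width: 0.0938
finger_force: 0.0
```

apply_moves([
  [-1,0,0,0,0],
  [-1,0,0,0,0],
  [-1,0,0,0,0],
  [-1,0,0,0,0],
  [-1,0,0,0,0],
  [-1,0,0,0,0],
])

```text
clock: 4.35
tool_pos: [0.4712, 0.0772, 0.0444]
orientation: [0.0, 0.911, 0.412, 0.0]
wrist_force: [-0.6, 0.3, -0.5]
width: 0.0494
finger_force: 0.0
```

```bash
python3 -c "
from h import *
to([.4712,.0785,.180])"
```

```text
t 4.35 pos [0.4712 0.0772 0.0444] units [ 0.034 -0.028 -4.519] n 5 each [ 0.007 -0.006 -0.904] xang deg 48.66 F [-0.6  0.3 -0.5] w 0.0494
```

apply_moves([
  [-1,0,0,0,0],
  [-1,0,0,0,0],
  [-1,0,0,0,0],
  [-1,0,0,-0.5,0],
  [-1,0,0,-1,0],
  [-1,0,0,-1,0],
  [-1,0,0,-1,0],
  [-1,0,0,-0.5,0],
  [-1,0,0,0,0],
  [-1,0,0,0,0],
])

```text
clock: 5.35
tool_pos: [0.4703, 0.0772, 0.1636]
orientation: [-0.0, 0.911, 0.412, -0.001]
wrist_force: [0.2, 0.2, -1.6]
width: 0.0451
finger_force: 40.0
```

```bash
python3 -c "
from h import *
to([.6310,-.0009,.165])"
```

```text
t 5.35 pos [0.4703 0.0772 0.1636] units [ 1.582  5.742 -0.056] n 6 each [ 0.264  0.957 -0.009] xang deg 48.66 F [ 0.2  0.2 -1.6] w 0.0451
```

apply_moves([
  [-1,0.13,0.49,0,0],
  [-1,0.264,0.95,0,0],
  [-1,0.264,0.95,0,0],
  [-1,0.264,0.95,0,0],
  [-1,0.264,0.95,0,0],
  [-1,0.264,0.95,0,0],
  [-1,0.13,0.49,0,0],
  [-1,0,0,0.5,0],
  [-1,0,0,0.6,0],
  [-1,0,0,0.4,0],
  [-1,0,0,0,0],
  [-1,0,0,0,0],
])

```text
clock: 6.55
tool_pos: [0.6316, -0.001, 0.1187]
orientation: [-0.0, 0.911, 0.412, -0.0]
wrist_force: [-0.3, -0.3, -1.7]
width: 0.0456
finger_force: 40.0
```

```bash
python3 -c "
from h import *
to([.6310,-.0009,.107])
im=shot('top'); X=cloud(im)
m=boxmask(X,.55,.7,-.08,.055,.035,.049); print(m.sum(),rect(X,m))
m=boxmask(X,.38,.56,.0,.2,.022,.045); print(m.sum(),rect(X,m))"
```

```text
t 6.55 pos [ 0.6316 -0.001   0.1187] units [-0.012 -0.018  0.389] n 1 each [-0.012 -0.018  0.389] xang deg 48.66 F [-0.3 -0.3 -1.7] w 0.0456
256 ((604.387939453125, -24.910396575927734), (57.23595428466797, 111.78424835205078), 48.97968292236328)
90 ((524.8631591796875, 90.04013061523438), (156.57994079589844, 28.52836036682129), 81.18824768066406)
```

apply_moves([
  [-1,0,0,0.2,0],
  [-1,0,0,0.15,0],
  [-1,0,0,0.1,0],
  [-1,0,0,0,0],
])

```text
clock: 7.0
tool_pos: [0.6318, -0.0007, 0.1064]
orientation: [0.0, 0.911, 0.412, 0.0]
wrist_force: [0.4, 0.1, 3.7]
width: 0.0454
finger_force: 40.0
```

apply_moves([
  [-1,0,0,0.1,0],
  [-1,0,0,0.1,0],
  [-1,0,0,0,0],
  [-1,0,0,0,0],
])

```text
clock: 7.4
tool_pos: [0.6319, -0.0007, 0.1011]
orientation: [0.0, 0.911, 0.412, 0.001]
wrist_force: [-1.5, 0.1, 6.0]
width: 0.0453
finger_force: 40.0
```

apply_moves([
  [-1,0,0,0.1,0],
  [-1,0,0,0,0],
  [-1,0,0,0,0],
])

```text
clock: 7.7
tool_pos: [0.632, -0.0006, 0.1002]
orientation: [0.001, 0.911, 0.412, 0.001]
wrist_force: [-3.3, -0.1, 16.1]
width: 0.0451
finger_force: 40.0
```

apply_moves([
  [-1,0,0,0.1,0],
  [-1,0,0,0,0],
  [-1,0,0,0,0],
])

```text
clock: 8.0
tool_pos: [0.6322, -0.0006, 0.1]
orientation: [0.001, 0.911, 0.412, 0.002]
wrist_force: [-6.9, 1.5, 28.7]
width: 0.0451
finger_force: 40.0
```

apply_moves([
  [-1,0,0,-0.05,0],
  [-1,0,0,0,0],
  [-1,0,0,0,0],
  [-1,0,0,0,0],
  [-1,0,0,0,0],
  [-1,0,0,0,0],
  [-1,0,0,0,0],
  [-1,0,0,0,0],
  [-1,0,0,0,0],
])

```text
clock: 8.9
tool_pos: [0.6322, -0.0006, 0.1]
orientation: [0.001, 0.911, 0.412, 0.002]
wrist_force: [-4.7, 0.8, 21.1]
width: 0.0457
finger_force: 40.0
```

apply_moves([
  [-1,0,0,-0.3,0],
  [-1,0,0,-0.5,0],
  [-1,0,0,-1,0],
  [-1,0,0,-1,0],
  [-1,0,0,-0.4,0],
  [-1,0,0,0,0],
  [-1,0,0,0,0],
])

```text
clock: 9.6
tool_pos: [0.6307, -0.0007, 0.1899]
orientation: [-0.0, 0.911, 0.412, -0.001]
wrist_force: [-0.1, 0.0, -1.3]
width: 0.0453
finger_force: 40.0
```

```bash
python3 -c "
from h import *
to([.5677,-.283,.165])
im=shot('scene'); save(im,'s2.png',(180,80,330,260),3)"
```

```text
t 9.6 pos [ 0.6307 -0.0007  0.1899] units [-8.452  4.639  0.832] n 10 each [-0.845  0.464  0.083] xang deg 48.66 F [-0.1  0.  -1.3] w 0.0453
```

View pics/s2.png

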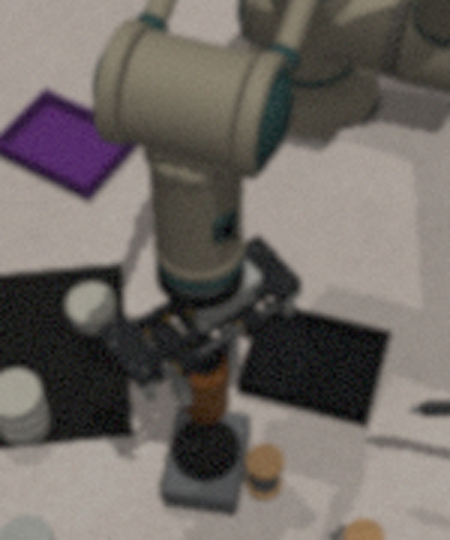

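The bottle hangs upright at (208,390) above the pad, and the spools and mixer are undisturbed. Now I carry it to the midpoint.

apply_moves([
  [-1,-0.45,0.25,0,0],
  [-1,-0.8,0.44,0,0],
  [-1,-0.8,0.44,0,0],
  [-1,-0.8,0.44,0,0],
  [-1,-0.8,0.44,0,0],
  [-1,-0.8,0.44,0,0],
  [-1,-0.8,0.44,0,0],
  [-1,-0.8,0.44,0,0],
  [-1,-0.8,0.44,0,0],
  [-1,-0.8,0.44,0,0],
  [-1,-0.8,0.43,0,0],
  [-1,0,0,0,0],
])

```text
clock: 10.85
tool_pos: [0.5665, -0.2874, 0.1897]
orientation: [0.0, 0.912, 0.41, -0.002]
wrist_force: [-0.6, 0.4, -1.7]
width: 0.0453
finger_force: 40.0
```

apply_moves([
  [-1,0,0,0,0],
  [-1,0,0,0,0],
])

```text
clock: 11.05
tool_pos: [0.5681, -0.2825, 0.1907]
orientation: [-0.001, 0.911, 0.412, -0.0]
wrist_force: [-0.3, 0.7, -1.3]
width: 0.0456
finger_force: 40.0
```

```bash
python3 -c "
from h import *
to([.5677,-.283,.05])
im=shot('top'); X=cloud(im)
for n,b in (('A',(.57,.67,-.27,-.17,.07,.09)),('B',(.46,.56,-.4,-.29,.07,.09))):
    m=boxmask(X,*b);print(n,m.sum(),X[m].mean(0).round(4))"
```

```text
t 11.05 pos [ 0.5681 -0.2825  0.1907] units [-0.023  0.008  4.689] n 5 each [-0.005  0.002  0.938] xang deg 48.66 F [-0.3  0.7 -1.3] w 0.0456
A 385 [ 0.6241 -0.2197  0.0805]
B 0 [nan nan nan]<string>:6: RuntimeWarning: Mean of empty slice.
  ret = um.true_divide(
```

apply_moves([
  [-1,0,0,0.6,0],
  [-1,0,0,0.9,0],
  [-1,0,0,0.9,0],
  [-1,0,0,0.9,0],
  [-1,0,0,0.8,0],
  [-1,0,0,0.4,0],
  [-1,0,0,0.1,0],
  [-1,0,0,0,0],
  [-1,0,0,0,0],
  [-1,0,0,0,0],
])

```text
clock: 12.1
tool_pos: [0.5695, -0.2836, 0.0548]
orientation: [0.001, 0.911, 0.412, 0.001]
wrist_force: [-0.6, 0.0, -1.7]
width: 0.0453
finger_force: 40.0
```

apply_moves([
  [-1,0,0,0.08,0],
  [-1,0,0,0.05,0],
  [-1,0,0,0,0],
  [-1,0,0,0,0],
])

```text
clock: 12.5
tool_pos: [0.5685, -0.2831, 0.0494]
orientation: [-0.0, 0.911, 0.412, -0.0]
wrist_force: [-0.5, 0.3, -1.8]
width: 0.0454
finger_force: 40.0
```

```bash
python3 -c "
from h import *
to([.5677,-.283,.043])"
```

```text
t 12.5 pos [ 0.5685 -0.2831  0.0494] units [-0.017 -0.023  0.214] n 1 each [-0.017 -0.023  0.214] xang deg 48.66 F [-0.5  0.3 -1.8] w 0.0454
```

apply_moves([
  [-1,-0.01,-0.02,0.1,0],
  [-1,0,0,0.04,0],
  [-1,0,0,0,0],
  [-1,0,0,0,0],
])

```text
clock: 12.9
tool_pos: [0.5679, -0.2829, 0.0452]
orientation: [-0.0, 0.911, 0.412, -0.0]
wrist_force: [-0.8, -0.5, -1.7]
width: 0.0455
finger_force: 40.0
```

apply_moves([
  [-1,0,0,0.05,0],
  [-1,0,0,0,0],
  [-1,0,0,0,0],
])

```text
clock: 13.2
tool_pos: [0.568, -0.2829, 0.0438]
orientation: [0.0, 0.911, 0.412, -0.0]
wrist_force: [0.1, -0.1, -1.9]
width: 0.0452
finger_force: 40.0
```

apply_moves([
  [-1,0,0,0.04,0],
  [-1,0,0,0,0],
  [-1,0,0,0,0],
])

```text
clock: 13.5
tool_pos: [0.5679, -0.2829, 0.0425]
orientation: [0.0, 0.911, 0.412, -0.0]
wrist_force: [0.8, -0.4, -2.5]
width: 0.0455
finger_force: 40.0
```

apply_moves([
  [-1,0,0,0.03,0],
  [-1,0,0,0,0],
  [-1,0,0,0,0],
])

```text
clock: 13.8
tool_pos: [0.5681, -0.283, 0.0423]
orientation: [0.0, 0.911, 0.412, 0.0]
wrist_force: [-1.4, -0.2, 4.0]
width: 0.0455
finger_force: 40.0
```

apply_moves([
  [0.1,0,0,0,0],
  [0.5,0,0,0,0],
  [0.6,0,0,0,0],
  [0.6,0,0,0,0],
  [0.6,0,0,0,0],
  [0.6,0,0,-0.5,0],
  [0.6,0,0,-1,0],
  [0.6,0,0,-1,0],
  [0.6,0,0,-1,0],
  [0.6,0,0,-1,0],
  [0.6,0,0,-0.5,0],
  [0.6,0,0,0,0],
])

```text
clock: 15.0
tool_pos: [0.5694, -0.2838, 0.1946]
orientation: [0.002, 0.911, 0.412, 0.002]
wrist_force: [0.0, -0.2, -0.4]
width: 0.0751
finger_force: 0.0
```

```bash
python3 -c "
from h import *
to([.4712,.0785,.2])
im=shot('scene'); X=cloud(im)
for n,b in (('A',(.57,.67,-.27,-.17,.07,.09)),('B',(.46,.56,-.4,-.29,.07,.09)),('cap',(.5,.64,-.33,-.23,.108,.12))):
    m=boxmask(X,*b);print(n,m.sum(),X[m].mean(0).round(4) if m.any() else '')"
```

```text
t 15.0 pos [ 0.5694 -0.2838  0.1946] units [  6.904 -10.433  -0.237] n 13 each [ 0.531 -0.803 -0.018] xang deg 48.66 F [ 0.  -0.2 -0.4] w 0.0751
A 269 [ 0.6233 -0.2251  0.0803]
B 198 [ 0.5144 -0.3478  0.0806]
cap 74 [ 0.5704 -0.2831  0.1129]
```

apply_moves([
  [0.6,0.4,-0.83,0,0],
  [0.6,0.4,-0.83,0,0],
  [0.6,0.4,-0.83,0,0],
  [0.6,0.4,-0.83,0,0],
  [0.6,0.4,-0.83,0,0],
  [0.6,0.4,-0.83,0,0],
  [0.6,0.4,-0.83,0,0],
  [0.6,0.4,-0.83,0,0],
  [0.6,0.4,-0.83,0,0],
  [0.6,0.4,-0.83,0,0],
  [0.6,0.4,-0.83,0,0],
  [0,0.4,-0.83,0,0],
])

```text
clock: 16.25
tool_pos: [0.437, 0.0237, 0.19]
orientation: [-0.001, 0.911, 0.412, -0.001]
wrist_force: [0.2, 0.7, 0.1]
width: 0.0704
finger_force: 0.0
```

apply_moves([
  [0,0,0,0,-0.85],
  [0,0,0,0,-0.85],
  [0,0,0,0,-0.85],
  [0,0,0,0,-0.86],
  [0,0,0,0,-0.86],
  [0,0,0,0,0],
])

```text
clock: 16.85
tool_pos: [0.4376, 0.0227, 0.1901]
orientation: [-0.001, 0.735, 0.678, -0.001]
wrist_force: [-0.5, -0.3, 0.1]
width: 0.0464
finger_force: 0.0
```

```bash
python3 - <<'E'
from h import *
to([.412,.0405,.1])
im=shot('top'); X=cloud(im); V=im["color"].max(2)
for n,b in (('A',(.57,.67,-.27,-.17,.07,.09)),('B',(.46,.56,-.4,-.29,.07,.09)),('cap',(.5,.64,-.33,-.23,.108,.12))):
    m=boxmask(X,*b);print(n,m.sum(),X[m].mean(0).round(4) if m.any() else '')
save(im,"t2.png",(90,110,410,270),2.4)
si=shot('scene'); np.savez("pics/s3.npz",**si); save(si,"s3.png",(150,100,400,290),3)
E
```

```text
t 16.85 pos [0.4376 0.0227 0.1901] units [ 0.522 -0.89   3.007] n 4 each [ 0.13  -0.223  0.752] xang deg 85.35 F [-0.5 -0.3  0.1] w 0.0464
A 407 [ 0.6218 -0.222   0.0805]
B 401 [ 0.5124 -0.3461  0.0805]
cap 129 [ 0.5681 -0.2797  0.1125]
```

View pics/s3.png

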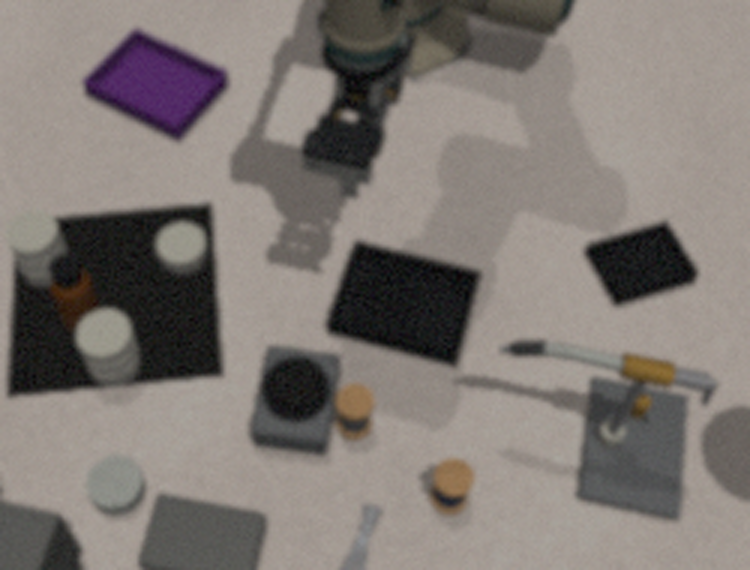

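The bottle stands upright between the two tall stacks at about (72,290). The tray lies empty at (405,300), and nothing else has been disturbed. The stack A reading may be contaminated by the bottle's shoulder, so I remeasure with a colour mask, and measure the tray and vise as well.

```bash
cat > m.py <<'E'
from h import *
def P_at(im,z):
    h,w=im["depth"].shape; uv=np.stack(np.meshgrid(np.arange(w),np.arange(h)),-1).reshape(-1,2)
    return ray(im,uv,z).reshape(h,w,3)
def reg(P,x0,x1,y0,y1): return (P[...,0]>x0)&(P[...,0]<x1)&(P[...,1]>y0)&(P[...,1]<y1)
def circ(im,z,m):
    P=P_at(im,z); n,l,st,c=cv2.connectedComponentsWithStats(cv2.morphologyEx(m.astype(np.uint8),cv2.MORPH_OPEN,np.ones((3,3))))
    if n<2: return "none"
    i=1+st[1:,4].argmax(); q=P[l==i][:,:2]; cc,rr=cv2.minEnclosingCircle(np.float32(q)); return q.mean(0).round(4),np.round(cc,4),round(rr,4)
def darkrect(im,z,box,th=75):
    P=P_at(im,z); m=reg(P,*box)&(im["color"].max(2)<th)
    m=cv2.morphologyEx(m.astype(np.uint8),cv2.MORPH_OPEN,np.ones((3,3)))
    n,l,st,c=cv2.connectedComponentsWithStats(m); i=1+st[1:,4].argmax()
    # edges: robust line fits of the contour in world coords
    ct=max(cv2.findContours((l==i).astype(np.uint8),0,1)[0],key=len).reshape(-1,2)
    W=P[ct[:,1],ct[:,0],:2]; rc=cv2.minAreaRect(np.float32(W*1000)); a=np.radians(rc[2]); c0=np.array(rc[0])/1000
    out=[]
    Q=(W-c0)@np.array([[np.cos(a),-np.sin(a)],[np.sin(a),np.cos(a)]])
    h=np.array(rc[1])/2000; offs=[];sl=[]
    for ax in(0,1):
        for s in(-1,1):
            k=(abs(Q[:,1-ax])<.75*h[1-ax])&(s*Q[:,ax]>0)
            f=np.polyfit(Q[k,1-ax],Q[k,ax],1); sl.append(f[0]*(1 if ax else -1)); offs.append(f[1])
    cc=c0+np.array([[np.cos(a),-np.sin(a)],[np.sin(a),np.cos(a)]])@np.array([offs[0]+offs[1],offs[2]+offs[3]])/2
    long=rc[2] if rc[1][0]>rc[1][1] else rc[2]+90
    return "c",cc.round(4),"size",np.round([offs[1]-offs[0],offs[3]-offs[2]],4),"long ang %.2f"%long,"edge corr deg",np.degrees(sl).round(2)
E
python3 - <<'E'
from m import *
im=shot("top"); si=dict(np.load("pics/s3.npz")); np.savez("pics/t3.npz",**im)
for n,I in(("top",im),("scene",si)):
    X=cloud(I); V=I["color"].min(2)
    for nm,b in(("A",(.57,.68,-.28,-.17)),("B",(.46,.56,-.4,-.29))):
        print(n,nm,circ(I,.081,boxmask(X,*b,.07,.09)&(V>90)))
    print(n,"cap",circ(I,.113,boxmask(X,.5,.63,-.34,-.23,.1,.13)))
    print(n,"tray rim",darkrect(I,.032,(.38,.56,-.03,.22)))
    print(n,"base",darkrect(I,.014,(.48,.72,.26,.5),110))
E
```

```text
top A (array([ 0.6241, -0.2198]), array([ 0.6245, -0.2196]), 0.0305)
top B (array([ 0.5117, -0.3476]), array([ 0.512 , -0.3475]), 0.0302)
top cap (array([ 0.5674, -0.2785]), array([ 0.5667, -0.2791]), 0.0182)
top tray rim ('c', array([0.5211, 0.0693]), 'size', array([0.0421, 0.1104]), 'long ang 92.06', 'edge corr deg', array([ -3.58,   8.11, -23.11,  24.52]))
top base ('c', array([0.573 , 0.3699]), 'size', array([0.1168, 0.0809]), 'long ang 88.77', 'edge corr deg', array([ 36.32,   0.87, -12.55,  12.41]))
scene A (array([ 0.6272, -0.2218]), array([ 0.6272, -0.2217]), 0.0326)
scene B (array([ 0.5144, -0.3499]), array([ 0.5144, -0.35  ]), 0.0324)
scene cap (array([ 0.5723, -0.2814]), array([ 0.5706, -0.2791]), 0.0208)
scene tray rim ('c', array([0.4864, 0.0919]), 'size', array([0.1518, 0.1266]), 'long ang 85.32', 'edge corr deg', array([-0.18, -0.16, -0.73,  0.69]))
scene base ('c', array([0.6039, 0.3712]), 'size', array([0.1528, 0.1061]), 'long ang 1.74', 'edge corr deg', array([ 1.61, -3.85, -1.56,  0.35]))
```

View pics/t2.png

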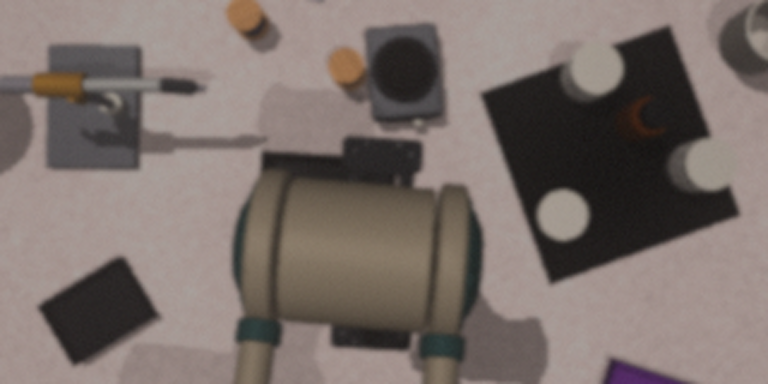

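The bottle is between the stacks in this view, with its cap around (640,115) of the crop. My cap estimates differ by a few mm, so I check with finer edges.

```bash
python3 - <<'E'
from m import *
im=dict(np.load("pics/t3.npz")); X=cloud(im)
q,_=cv2.projectPoints(np.float64([[.568,-.2836,.113],[.568,-.2836,.079],[.568,-.2836,.03]]),cv2.Rodrigues(im["R"])[0],im["t"],im["mtx"],im["D"]); print(q.round(1).tolist())
u,v=q[0,0].round().astype(int)
print("u0,v0",u-14,v-12)
print((X[v-12:v+14,u-14:u+15,2]*1000).round().astype(int))
d=im["color"].astype(int); print((d[...,0]-d[...,2])[v-12:v+14,u-14:u+15])
E
```

```text
[[[365.0, 156.2]], [[361.3, 157.7]], [[356.5, 159.8]]]
u0,v0 351 144
[[   3   -1    2    3    1   -1    2    5    3    5   -1    5    0   -2
     6    1    4    2    1    5    3    1    7    5    6    5    1    1
    -1]
 [   3    4    5    1    3    4    0    2    2    2    6    4    3    5
     4    3    3    5    1    4    1    3    1    6    4    4    4    2
     2]
 [   5    2    1    3    1    3    5    2    4    5    4    3   -1    6
     2    1   -3    4    2    6    1    4    3    2    0    3    2    2
     0]
 [  -1    0    2    1    2    1    2    0    2    3    2    2    2    2
     3    5    2    2    2    3    2    2    4    3    0   -3    3    3
     1]
 [   1    4    5    2    1   -1    4    4    1    8    4    2    4    3
     4    2    5    2    5    2    8    5    0    3    6    5    3    1
     0]
 [   1    2    1    3    1    1    2    1    1    2    1    2    4    4
     6    4    3    2    3    4    1    0    1    0    1    3    2    2
     2]
 [   0    3    6    3    2    1    1   80 1047   78   81   76  112  112
     3    6    2    3    3    6    0    5    1 
[... 4614 characters left out ...]
6  5  8  9 12 10  8  7  4  4  4  3  5
   4  5  3  5  3]
 [18 16 19 24 31 34 33 29 23 16 14 14 12 15 18 18 14  7  4  5  4  3  4  4
   5  4  6  5  6]
 [14 17 17 20 25 29 32 34 31 29 25 27 27 28 25 19 11  6  4  1  5  3  4  6
   3  3  6  3  4]
 [13 13 14 15 22 25 30 30 30 29 27 28 24 25 18 13  5  3  2  3  6  4  4  5
   3  5  7  3  4]
 [14 14 13 14 16 17 22 22 21 23 21 17 18 11  8  6  4  5  3  5  1  4  7  3
   5  5  3  3  6]
 [13 15 15 14 16 13 18 12 13 13 10  9  6  5  4  3  3  2  6  3  5  4  4  3
   3  3  3  6  6]
 [ 9 12  9 11 11 10 10  8  6  6  5  7  6  4  3  3  4  4  5  5  3  6  5  4
   4  5  7  7  9]
 [ 6  7  7  6  6  6  5  4  5  3  4  4  4  5  2  2  3  3  3  4  3  4  4  5
   6  8  8 11 11]]
```

Row and column edges put the cap centre at pixel (363.1,156.2), while the projected midpoint is (365.0,156.2). The bottle is therefore about 5 mm off in +y. I'll regrip it and mend that before the tray.

apply_moves([
  [0.6,0,0,0,0.85],
  [0.6,0,0,0,0.85],
  [0.6,0,0,0,0.85],
  [0.6,0,0,0,0.86],
  [0.6,0,0,0,0.86],
  [0.6,-0.4,0.83,0,0],
  [0.6,-0.4,0.83,0,0],
  [0.6,-0.4,0.83,0,0],
  [0.6,-0.4,0.83,0,0],
  [0.6,-0.4,0.83,0,0],
  [0.6,-0.4,0.83,0,0],
  [0.6,-0.4,0.83,0,0],
])

```text
clock: 18.2
tool_pos: [0.5143, -0.1567, 0.1912]
orientation: [-0.0, 0.912, 0.411, -0.0]
wrist_force: [0.0, 0.4, 0.0]
width: 0.0752
finger_force: 0.0
```

apply_moves([
  [0.6,-0.4,0.83,0,0],
  [0.6,-0.4,0.83,0,0],
  [0.6,-0.4,0.83,0,0],
  [0.6,-0.4,0.83,0,0],
  [0.6,-0.4,0.83,0,0],
  [0.6,0,0,0,0],
  [0.6,0,0,0,0],
])

```text
clock: 18.9
tool_pos: [0.5674, -0.2827, 0.1908]
orientation: [-0.001, 0.912, 0.411, -0.0]
wrist_force: [-0.3, 0.4, 0.1]
width: 0.0755
finger_force: 0.0
```

```bash
python3 -c "
from h import *
to([.568,-.283,.0455])"
```

```text
t 18.9 pos [ 0.5674 -0.2827  0.1908] units [3.000e-03 3.200e-02 4.842e+00] n 5 each [0.001 0.006 0.968] xang deg 48.55 F [-0.3  0.4  0.1] w 0.0755
```

apply_moves([
  [0.6,0,0,0.9,0],
  [0.6,0,0,1,0],
  [0.6,0,0,1,0],
  [0.6,0,0,1,0],
  [0.6,0,0,0.85,0],
  [0.6,0,0,0,0],
  [0.6,0,0,0,0],
  [0.6,0,0,0,0],
  [-0.1,0,0,0,0],
  [-0.3,0,0,0,0],
  [-1,0,0,0,0],
  [-1,0,0,0,0],
], grip_force=15)

```text
clock: 20.1
tool_pos: [0.5681, -0.283, 0.0496]
orientation: [0.0, 0.911, 0.412, 0.0]
wrist_force: [0.5, -0.4, -0.1]
width: 0.0468
finger_force: 0.0
```

apply_moves([
  [-1,0,0,0,0],
  [-1,0,0,0,0],
  [-1,0,0,0,0],
  [-1,0,0,-0.2,0],
  [-1,0,0,-0.1,0],
  [-1,0,0,0,0],
  [-1,-0.11,0.1,0,0],
  [-1,0,0,0,0],
  [-1,0,0,0,0],
])

```text
clock: 21.0
tool_pos: [0.5679, -0.2875, 0.0579]
orientation: [-0.0, 0.911, 0.412, -0.0]
wrist_force: [0.1, 0.8, -1.9]
width: 0.0454
finger_force: 15.0
```

```bash
python3 -c "
from h import *
to([.568,-.2875,.0423])"
```

```text
t 21.0 pos [ 0.5679 -0.2875  0.0579] units [0.002 0.005 0.519] n 1 each [0.002 0.005 0.519] xang deg 48.64 F [ 0.1  0.8 -1.9] w 0.0454
```

apply_moves([
  [-1,0,0,0.12,0],
  [-1,0,0,0.1,0],
  [-1,0,0,0,0],
  [-1,0,0,0,0],
  [-1,0,0,0.03,0],
  [-1,0,0,0,0],
  [-1,0,0,0,0],
])

```text
clock: 21.7
tool_pos: [0.5681, -0.2874, 0.0507]
orientation: [0.0, 0.911, 0.412, 0.0]
wrist_force: [0.1, -0.3, -1.8]
width: 0.0459
finger_force: 15.0
```

apply_moves([
  [-1,0,0,0.03,0],
  [-1,0,0,0,0],
  [-1,0,0,0,0],
])

```text
clock: 22.0
tool_pos: [0.568, -0.2873, 0.0497]
orientation: [0.0, 0.911, 0.412, -0.0]
wrist_force: [0.8, -0.8, -2.4]
width: 0.0453
finger_force: 15.0
```

apply_moves([
  [-1,0,0,0.03,0],
  [-1,0,0,0,0],
  [-1,0,0,0,0],
])

```text
clock: 22.3
tool_pos: [0.5682, -0.2874, 0.0495]
orientation: [0.0, 0.911, 0.412, 0.0]
wrist_force: [0.2, -0.3, 4.3]
width: 0.0459
finger_force: 15.0
```

apply_moves([
  [-1,0,0,0.015,0],
  [-1,0,0,0,0],
  [-1,0,0,0,0],
])

```text
clock: 22.6
tool_pos: [0.5682, -0.2874, 0.0495]
orientation: [0.0, 0.911, 0.412, 0.0]
wrist_force: [-2.3, 0.3, 5.9]
width: 0.0459
finger_force: 15.0
```

apply_moves([
  [-1,0,0,-0.03,0],
  [-1,0,0,0,0],
  [-0.2,0,0,0,0],
  [0.3,0,0,0,0],
  [0.6,0,0,0,0],
  [0.6,0,0,0,0],
  [0.6,0,0,-0.5,0],
  [0.6,0,0,-1,0],
  [0.6,0,0,-1,0],
  [0.6,0,0,-1,0],
  [0.6,0,0,-1,0],
  [0.6,0,0,0,0],
])

```text
clock: 23.8
tool_pos: [0.5705, -0.2889, 0.1889]
orientation: [0.004, 0.911, 0.412, 0.002]
wrist_force: [0.3, -0.1, 0.3]
width: 0.0752
finger_force: 0.0
```

apply_moves([
  [0.6,0.3,-0.9,0,0],
  [0.6,0.3,-0.9,0,0],
  [0.6,0.3,-0.9,0,0],
  [0.6,0.3,-0.9,0,0],
  [0.6,0.3,-0.9,0,0],
  [0.6,0.3,-0.9,0,0],
  [0.6,0.3,-0.9,0,0],
  [0,0.3,-0.9,0,0],
  [0,0.3,-0.9,0,0],
  [0,0.3,-0.9,0,0],
  [0,0.3,-0.9,0,0],
  [0,0,0,0,0],
])

```text
clock: 25.0
tool_pos: [0.4074, -0.0144, 0.1831]
orientation: [-0.001, 0.911, 0.413, -0.001]
wrist_force: [0.6, -0.8, 0.2]
width: 0.047
finger_force: 0.0
```

```bash
python3 - <<'E'
from m import *
to([.412,.0405,.19])
im=shot("top"); np.savez("pics/t4.npz",**im); X=cloud(im);V=im["color"].min(2); n="top"
for nm,b in(("A",(.57,.68,-.28,-.17)),("B",(.46,.56,-.4,-.29))):
    print(nm,circ(im,.081,boxmask(X,*b,.07,.09)&(V>90)))
m=boxmask(X,.5,.63,-.34,-.23,.108,.13); u,v=np.where(m)[::-1]; print("cap px",m.sum(),u.min(),u.max(),v.min(),v.max(), circ(im,.113,m))
si=shot("scene"); np.savez("pics/s4.npz",**si)
print("scene tray",darkrect(si,.032,(.38,.56,-.03,.22)))
# bare vise frame from scene+initial top
t0=dict(np.load("pics/top0.npz"))
print("tray top0",darkrect(t0,.032,(.38,.56,-.03,.22)))
X0=cloud(t0)
P=P_at(t0,.014)
for y in(.34,.345,.35,.40,.405,.41,.42): # base plate x-edges per y by depth
    k=boxmask(X0,.5,.7,y-.004,y+.004,.008,.02); print(y,X0[k][:,0].min().round(4),X0[k][:,0].max().round(4))
for x in(.535,.55,.565,.63,.645,.66):
    k=boxmask(X0,x-.004,x+.004,.28,.46,.008,.02); print(x,X0[k][:,1].min().round(4),X0[k][:,1].max().round(4))
E
```

```text
t 25.0 pos [ 0.4074 -0.0144  0.1831] units [ 1.479 -1.09  -0.229] n 2 each [ 0.74  -0.545 -0.115] xang deg 48.82 F [ 0.6 -0.8  0.2] w 0.047
A (array([ 0.6241, -0.2197]), array([ 0.6245, -0.2196]), 0.0305)
B (array([ 0.512 , -0.3476]), array([ 0.512 , -0.3475]), 0.0302)
cap px 128 359 371 150 162 (array([ 0.5677, -0.2835]), array([ 0.5679, -0.2836]), 0.0167)
scene tray ('c', array([0.4862, 0.0913]), 'size', array([0.1521, 0.1264]), 'long ang 85.32', 'edge corr deg', array([-0.81, -0.59,  0.06,  0.43]))
tray top0 ('c', array([0.4741, 0.0925]), 'size', array([0.1555, 0.1154]), 'long ang 85.39', 'edge corr deg', array([ 1.89,  0.59, -0.05, -0.24]))
0.34 0.5269 0.6733
0.345 0.5272 0.6733
0.35 0.5274 0.6739
0.4 0.5284 0.6743
0.405 0.5285 0.6743
0.41 0.5286 0.6748
0.42 0.5287 0.6751
0.535 0.3222 0.4327
0.55 0.3217 0.4332
0.565 0.3217 0.4296Traceback (most recent call last):
  File "<stdin>", line 17, in <module>
    return umr_minimum(a, axis, None, out, keepdims, initial, where)
ValueError: zero-size array to reduction operation minimum which has no identity
```

The bottle now sits at the stacks' midpoint: cap (.5679,-.2836) against midpoint (.568,-.2836). The vise's y axis lies at 88.75°, which puts the jaws at about (.597,.2055). Next is the tray, gripped on its near long wall close to the -y end.

apply_moves([
  [0,0,0,0,-0.85],
  [0,0,0,0,-0.85],
  [0,0,0,0,-0.85],
  [0,0,0,0,-0.85],
  [0,0,0,0,-0.85],
  [0,0.9,0,0,0],
  [0,0.9,0,0,0],
  [0,0,0,1,0],
  [0,0,0,1,0],
  [0,0,0,1,0],
  [0,0,0,0,0],
  [0,0,0,0,0],
], grip_force=30)

```text
clock: 26.3
tool_pos: [0.4156, 0.0362, 0.0941]
orientation: [-0.0, 0.737, 0.676, -0.0]
wrist_force: [0.9, -0.1, 0.1]
width: 0.0469
finger_force: 0.0
```

```bash
python3 - <<'E'
from m import *
to([.4121,.0394,.011])
E
```

```text
t 26.3 pos [0.4156 0.0362 0.0941] units [ 0.097 -0.123  2.772] n 3 each [ 0.032 -0.041  0.924] xang deg 85.13 F [ 0.9 -0.1  0.1] w 0.0469
```

apply_moves([
  [0,0.1,-0.12,0.6,0],
  [0,0,0,0.8,0],
  [0,0,0,0.8,0],
  [0,0,0,0.4,0],
  [0,0,0,0.1,0],
  [0,0,0,0,0],
  [0,0,0,0,0],
])

```text
clock: 27.0
tool_pos: [0.4132, 0.04, 0.0145]
orientation: [0.001, 0.736, 0.677, 0.001]
wrist_force: [0.6, -0.9, 0.0]
width: 0.047
finger_force: 0.0
```

apply_moves([
  [-0.4,0,0,0,0],
  [-0.7,0,0,0,0],
  [-0.8,0,0,0,0],
  [-1,0,0,0,0],
  [-1,0,0,0,0],
  [-1,0,0,0,0],
  [-1,0,0,0,0],
  [-1,0,0,0,0],
  [-1,0,0,0,0],
])

```text
clock: 27.9
tool_pos: [0.4122, 0.0402, 0.0134]
orientation: [0.0, 0.736, 0.677, 0.0]
wrist_force: [1.7, 0.6, -1.7]
width: 0.0047
finger_force: 30.0
```

```bash
python3 - <<'E'
from m import *
to([.4121,.0394,.011])
si=shot("scene"); save(si,"s5.png",(180,100,400,270),3)
print("scene tray",darkrect(si,.032,(.4,.56,-.03,.22)))
E
```

```text
t 27.9 pos [0.4122 0.0402 0.0134] units [-0.028 -0.002  0.079] n 1 each [-0.028 -0.002  0.079] xang deg 85.17 F [ 1.7  0.6 -1.7] w 0.0047
scene tray ('c', array([0.4811, 0.0886]), 'size', array([0.1579, 0.117 ]), 'long ang 84.88', 'edge corr deg', array([ 13.71,   0.58, -16.04,   6.04]))
```

View pics/s5.png

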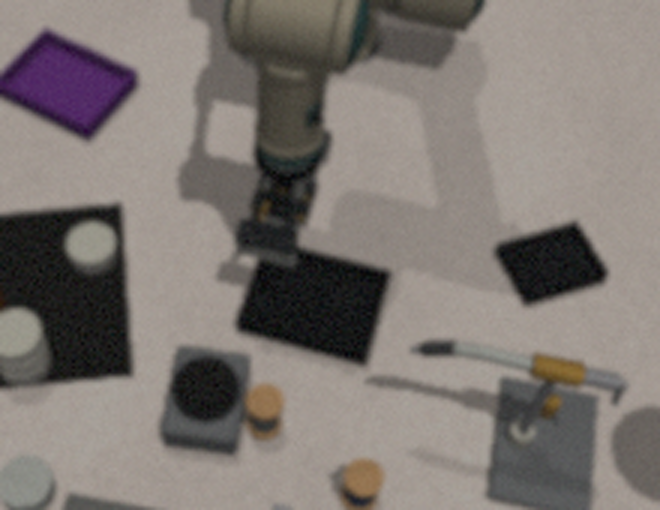

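The fingers hold the tray's near wall at about (275,245). I slide it in +y, then in +x, then turn it square.

apply_moves([
  [-1,0.25,0,0,0],
  [-1,0.4,0,0,0],
  [-1,0.4,0,0,0],
  [-1,0.4,0,0,0],
  [-1,0.4,0,0,0],
  [-1,0.4,0,0,0],
  [-1,0.4,0,0,0],
  [-1,0.4,0,0,0],
  [-1,0.4,0,0,0],
  [-1,0.4,0,0,0],
  [-1,0.14,0,0,0],
  [-1,0,0,0,0],
])

```text
clock: 29.15
tool_pos: [0.4213, 0.1609, 0.0134]
orientation: [-0.0, 0.736, 0.677, -0.0]
wrist_force: [-0.2, -2.5, 5.0]
width: 0.0051
finger_force: 30.0
```

apply_moves([
  [-1,0,0.2,0,0],
  [-1,0,0.4,0,0],
  [-1,0,0.4,0,0],
  [-1,0,0.4,0,0],
  [-1,0,0.4,0,0],
  [-1,0,0.4,0,0],
  [-1,0,0,0,0],
])

```text
clock: 29.85
tool_pos: [0.485, 0.1555, 0.0133]
orientation: [-0.002, 0.736, 0.677, -0.001]
wrist_force: [2.9, -2.6, -1.7]
width: 0.0051
finger_force: 30.3
```

```bash
python3 - <<'E'
from m import *
to([.5386,.1496,.0134])
si=shot("scene"); save(si,"s6.png",(180,90,410,270),3)
for a in(.032,): print("scene tray",darkrect(si,a,(.4,.66,.04,.34),60))
E
```

```text
t 29.85 pos [0.485  0.1555 0.0133] units [-0.048  1.797 -0.012] n 2 each [-0.024  0.899 -0.006] xang deg 85.23 F [ 2.9 -2.6 -1.7] w 0.0051
scene tray ('c', array([0.5597, 0.2027]), 'size', array([0.1292, 0.1097]), 'long ang 82.46', 'edge corr deg', array([-19.32,  37.  , -13.28,   4.81]))
```

View pics/s6.png

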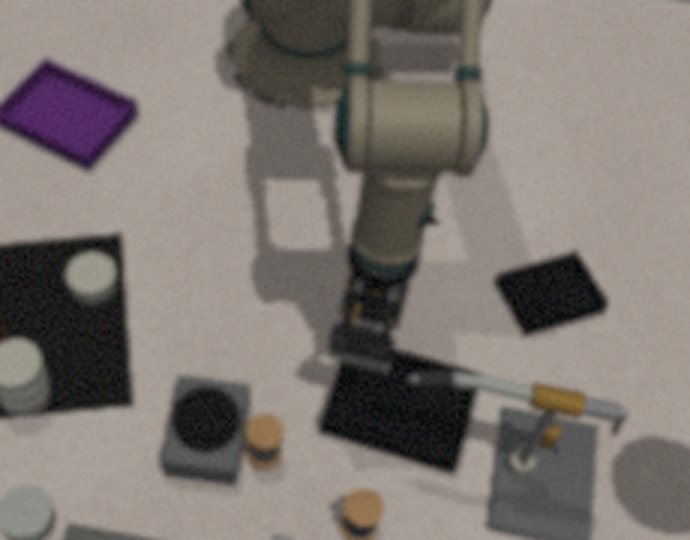

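The tray moved cleanly with the gripper to about (400,410). The jaw tip at (410,378) is clear of the gripper body. I continue.

apply_moves([
  [-1,-0.05,0.3,0,0],
  [-1,0,0.4,0,0],
  [-1,0,0.4,0,0],
  [-1,0,0.4,0,0],
  [-1,0,0.25,0,0],
  [-1,0,0,0,-0.1],
  [-1,0,0,0,-0.1],
  [-1,0,0,0,-0.1],
  [-1,0,0,0,-0.1],
  [-1,0,0,0,0],
  [-1,0,0,0,0],
])

```text
clock: 31.0
tool_pos: [0.5396, 0.1486, 0.0133]
orientation: [-0.0, 0.716, 0.698, 0.0]
wrist_force: [-1.6, -0.4, 4.5]
width: 0.005
finger_force: 30.0
```

```bash
python3 - <<'E'
from m import *
to([.5386,.1496,.0134])
E
```

```text
t 31.0 pos [0.5396 0.1486 0.0133] units [ 0.032 -0.034 -0.005] n 1 each [ 0.032 -0.034 -0.005] xang deg 88.61 F [-1.6 -0.4  4.5] w 0.005
```

apply_moves([
  [-0.8,0.03,-0.03,0,0],
  [-0.6,0,0,0,0],
  [-0.3,0,0,0,0],
  [-0.3,0,0,-0.3,0],
  [-0.3,0,0,-0.6,0],
  [-0.3,0,0,-0.6,0],
  [-0.3,0,0,0,0],
  [-0.3,0,-0.5,0,0],
  [-0.3,0,-0.9,0,0],
  [-0.3,0,-0.9,0,0],
  [-0.3,-0.3,-0.9,-0.3,0],
  [-0.3,-0.3,-0.9,-0.6,0],
])

```text
clock: 32.2
tool_pos: [0.4127, 0.1336, 0.084]
orientation: [-0.001, 0.715, 0.699, -0.002]
wrist_force: [-0.3, -0.3, 0.5]
width: 0.0327
finger_force: 0.0
```

apply_moves([
  [-0.3,-0.5,-0.7,-0.7,0],
  [-0.3,-0.9,-0.3,-0.7,0],
  [-0.3,-0.9,-0.3,-0.5,0],
  [-0.3,-0.9,-0.3,0,0],
  [-0.3,-0.9,-0.3,0,0],
  [-0.3,-0.9,-0.3,0,0],
  [-0.3,-0.9,-0.2,0,0],
  [-0.3,-0.9,0,0,0],
  [-0.3,-0.9,0,0,0],
  [-0.3,0,0,0,0],
  [-0.3,0,0,0,0],
])

```text
clock: 33.3
tool_pos: [0.3374, -0.095, 0.1419]
orientation: [-0.001, 0.716, 0.698, 0.0]
wrist_force: [0.7, 0.5, -0.2]
width: 0.0329
finger_force: 0.0
```

```bash
python3 - <<'E'
from m import *
to([.5386,.1496,.0134])
im=shot("top"); np.savez("pics/t6.npz",**im); save(im,"t6.png",(70,70,420,270),2.2)
P=P_at(im,.032); m=reg(P,.5,.7,.08,.3)&(im["color"].max(2)<75); m=cv2.morphologyEx(m.astype(np.uint8),cv2.MORPH_OPEN,np.ones((3,3)))>0
print(m.sum(),rect(P,m))
ang=[];
for y in np.arange(.145,.275,.01):
    k=m&(abs(P[...,1]-y)<.003); a=P[k][:,0]; ang.append((y,a.min(),a.max()))
ang=np.array(ang).round(4); print(ang)
print("slopes",np.polyfit(ang[:,0],ang[:,1],1)[0],np.polyfit(ang[:,0],ang[:,2],1)[0])
E
```

```text
t 33.3 pos [ 0.3374 -0.095   0.1419] units [8.323 6.495 4.287] n 12 each [0.694 0.541 0.357] xang deg 88.5 F [ 0.7  0.5 -0.2] w 0.0329
2370 ((610.3468627929688, 205.27655029296875), (162.68370056152344, 152.29100036621094), 89.0263671875)
[[0.145  0.5331 0.6508]
 [0.155  0.5334 0.651 ]
 [0.165  0.5364 0.6541]
 [0.175  0.5367 0.686 ]
 [0.185  0.534  0.6516]
 [0.195  0.5371 0.6519]
 [0.205  0.5345 0.6549]
 [0.215  0.5375 0.6551]
 [0.225  0.5378 0.6553]
 [0.235  0.538  0.6556]
 [0.245  0.5382 0.6558]
 [0.255  0.5384 0.656 ]
 [0.265  0.5386 0.6562]
 [0.275  0.5388 0.6564]]
slopes 0.04063736263736058 -0.007450549450550992
```

View pics/t6.png

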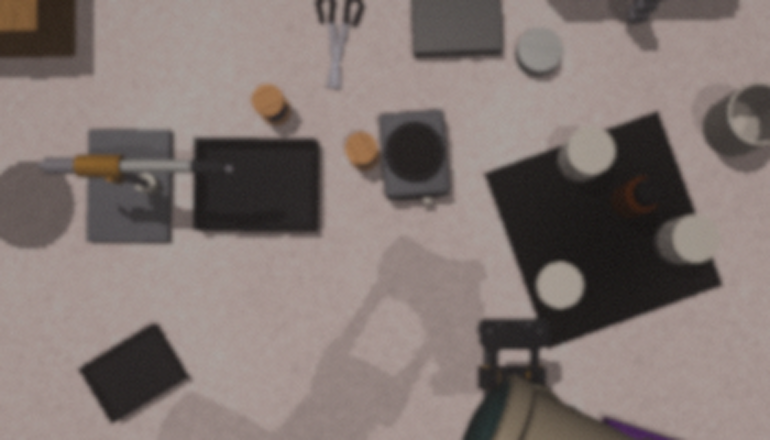

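The tray sits at (257,185) between the vise base and spool_far, under the jaws. The bottle and jars stand as they should. I'll do a subpixel check of squareness.

```bash
cat > sq.py <<'E'
from m import *
def edge(I,g,p0,p1,z,n=25,half=.012):
    "subpixel steepest-gradient points across a world segment p0-p1 at height z; returns fitted pts"
    p0,p1=np.array(p0),np.array(p1); d=(p1-p0)/np.linalg.norm(p1-p0); nn=np.array([-d[1],d[0]]); s=np.linspace(-half,half,97); out=[]
    for t in np.linspace(0,1,n):
        W=p0+t*(p1-p0)+s[:,None]*nn; W=np.c_[W,np.full(len(s),z)]
        q=cv2.projectPoints(W,cv2.Rodrigues(I["R"])[0],I["t"],I["mtx"],I["D"])[0].reshape(1,-1,2).astype(np.float32)
        a=abs(np.gradient(cv2.GaussianBlur(cv2.remap(g,q,None,cv2.INTER_CUBIC),(9,1),2)[0])); k=a>.5*a.max()
        out.append(W[0,:2]+(s[0]*-1+(s[k]*a[k]).sum()/a[k].sum())*nn)
    out=np.array(out); v=cv2.fitLine(out.astype(np.float32),cv2.DIST_HUBER,0,.001,.001).ravel(); 
    return np.degrees(np.arctan2(v[1],v[0]))%180, v[2:]
def report(I):
    g=cv2.GaussianBlur(I["color"].astype(np.float32).mean(2),(3,3),0)
    c=np.array([.5955,.2053]);
    for n,a,b in(("near",(.5365,.14),(.5365,.27)),("far",(.6545,.14),(.6545,.27)),("-y",(.55,.1255),(.64,.1255)),("+y",(.55,.2855),(.64,.2855))):
        an,p=edge(I,g,a,b,.032); print("tray",n,an.round(2),p.round(4))
    for n,a,b in(("near",(.5275,.335),(.529,.42)),("far",(.673,.33),(.675,.42)),("-y",(.54,.3215),(.59,.3205)),("+y",(.535,.4325),(.585,.4315))):
        an,p=edge(I,g,a,b,.014,half=.009); print("base",n,an.round(2),p.round(4))
E
python3 -c "
from sq import *
report(dict(np.load('pics/t6.npz'))); print('scene'); report(shot('scene'))
X=cloud(dict(np.load('pics/t6.npz'))); m=boxmask(X,.56,.64,.15,.3,.14,.2); Q=X[m]; k=Q[:,1].argsort()[:12]; print(Q[k].round(4))"
```

```text
tray near 88.09 [0.5315 0.1952]
tray far 88.0 [0.6563 0.1985]
tray -y 179.07 [0.5886 0.1197]
tray +y 179.18 [0.5886 0.2855]
base near 88.19 [0.5239 0.3716]
base far 86.99 [0.6758 0.3705]
base -y 176.28 [0.567  0.3178]
base +y 178.77 [0.5619 0.4314]
scene
tray near 89.82 [0.5412 0.2018]
tray far 89.92 [0.6651 0.2093]
tray -y 178.24 [0.5972 0.1233]
tray +y 178.41 [0.6029 0.2822]
base near 90.89 [0.5281 0.381 ]
base far 88.65 [0.6813 0.3876]
base -y 177.02 [0.5641 0.3183]
base +y 177.41 [0.5602 0.4298]
[[0.5975 0.202  0.162 ]
 [0.5971 0.2039 0.1648]
 [0.5947 0.2039 0.1647]
 [0.6002 0.2047 0.1611]
 [0.5969 0.2059 0.1668]
 [0.5995 0.2061 0.1657]
 [0.5948 0.2066 0.1638]
 [0.597  0.2084 0.1664]
 [0.5951 0.2094 0.1625]
 [0.6003 0.2096 0.1614]
 [0.5967 0.2104 0.1686]
 [0.5994 0.2107 0.167 ]]
```

The tray is centred within about 2 mm of the jaw tip, its angle of about 88.7° matches the vise, and the arm is clear. I hand it in.

```bash
python3 -c "
from h import *
print(close_job())"
```

```text
the job is handed in; nothing more can be done
None
```

The job is handed in after about 33 s of the 72 s: the bottle was pressed on the pad until it bottomed and held for about a second. It now stands within about 1 mm of midway between the tall stacks, after I lifted it once more to correct a 5 mm offset, and the tray was slid, not lifted, to within about 2 mm of centred under the jaws and square to the vise within what I could measure (about 1°).

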